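# Feed a coupon and index the inspection turntable

### The arm

A 6-joint arm with a two-finger parallel gripper is mounted at the origin on the work surface. World frame = base frame: x ahead of the robot, y to its left, z up, the work surface at z = 0. Lengths are in m, angles in rad, forces in N, time in s.
With the tool pointing down it reaches from about 0.375 to 0.9 m from the base axis. Payload 3.1 kg.
Tool frame: the origin (TCP) lies on the centre line of the jaws, within the pads' length; the fingertips stand 8 mm ahead of it and the grasp point (between the pads) lies 11 mm behind it; z points along the fingers, y is the line along which they close (so a half turn about z gives the same grasp; the last joint's range is limited). The gripper opens to 87 mm and grips with 3 to 60 N. Pads are 19 mm wide; open, the fingers measure 117 mm over their backs; the gripper's body (75 mm by 190 mm) begins 51 mm behind the grasp point.
Start: joints at [-0.178, 0.527, 1.433, -0, 1.181, -0.178], TCP at [0.625, 0, 0.191] pointing down, gripper open.
Joint ranges: [-3.08, 3.08], [-0.75, 2.2], [0.22, 2.44], [-1.43, 4.57], [0, 2.65], [-2.85, 2.85]. Speed limits (rad/s): [2.79, 2.79, 3.14, 3.14, 3.14, 3.14].

### API

Orientations are given as a unit quaternion [x, y, z, w].
In Python, from rig import robot gives the robot as it stands. The module is installed in compiled form; this text tells all that it offers.
- The arm moves only by the tool send_rows, never from a script. Its argument "increments" is one flat list of numbers, 7 for each row, row after row: the turn, a rotation vector about the world's x, y, z in rad, then the shift along the world's x, y, z in cm, then the opening, from 0 (shut) to 1 (fully open). A call has 1 to 20 rows; each row shifts and turns the commanded pose from where the row before left it; what a row does not reach is not made up. A row lasts 1/12 s, in which the tool goes at most 41.7 mm and 7.16 degrees, less where a joint would pass 70% of its speed; a pose out of reach is approached as far as the arm can. A call is refused whole if a number of a shift passes 4.17 or a number of a turn 0.125, either way. A call with a gripper value outside its range is refused whole. The fingers move at their own pace and stop on an object; "newtons" is the grip in N (left out, the last holds). Time passes only in rows, so rows that do not move let the fingers close. It gives the time, the measured TCP pose, the force, the opening and the grip force at its end, in the units of the state.
- robot.get_obs(): the state, without advancing time (a new reading comes with each control period).
- robot.camera(name): name is "scene" or "side" or "wrist"; returns a dict with "image" (480x640x3 uint8, red, green, blue), "range_z" (480x640 float32, m along the optical axis (not along the pixel's ray), 0 where there is no reading), "fx", "fy", "cx", "cy" (pixels), "dist_coeffs" ([k1, k2, p1, p2, k3] as OpenCV has them; the pictures are not rectified), "R" (3x3) and "t" (3): a world point X has camera coordinates R X + t. Camera axes: x right, y down, z forward; pixel columns grow to the right and rows downward; lengths in m; the calibration is good to about 2 mm. A picture is of the moment at which its call begins.
- robot.hand_in(): hands the job in; it is judged then, once.
The state is a dict: "time": time; "q": joint angles; "joint_velocities": joint speeds; "joint_torque": joint torques, N m; "position": TCP position; "tool_rot": TCP orientation; "ft_force": force on the tool from outside, world axes, zero at the start; "moment": the same for the moment, N m; "grip_width": finger opening in m; "grip_force": force on a finger pad.
Only numpy, scipy, OpenCV 4.12 (cv2) and the standard library are available. Lean on these libraries where they do the work, as an engineer would, in place of code of your own. Each camera call takes 0.05 s, during which the arm holds its last target. There are 200 camera calls.

### The job

Bring the next metal coupon under the measuring head: with its orange handle push the magazine's slide all the way in, so that the bottom coupon of the stack goes into the empty pocket of the turntable, then pull the slide fully back home so that the rest of the stack drops. After that push the turntable round by one of its black pegs, clockwise seen from above, to the very next detent and no further, and leave it clicked in and untouched with the new coupon under the head. Keep the two brass coupons in their pockets and do not disturb the other things on the bench.

Things in the scene. Friction and masses are not known exactly. Their poses are not given: they have to be found in the camera images.
- station: Fixed inspection station on a grey base plate 8 mm thick. Origin on the turntable's axis at bench height, z up. In its frame: the magazine tower (four coupons in clear walls, 40 x 46 mm, top at z = 102 mm) is centred at y = +133 mm; the slide lies behind it, further along +y.
- turntable (a joint): Angle of the turntable, rad: 0 at the start, in a detent; grows clockwise seen from above; turns on freely. Detents every 60 degrees: the next is at 1.047. It resists with up to 0.37 N m, greatest at 0.26 and nothing half-way (0.52); past that the detent draws the table into the next one within about a second. Disc 212 mm across, floor at z = 48 mm, six pockets with blue rails (tops at z = 56 mm).
- hub (a point): Point on the turntable's axis, on top of the small dark hub (28 mm across), z = 70 mm; its axes turn with the table and at joint 0 are those of the station.
- peg (a point): Centre of the top (z = 96 mm) of one of six upright black pegs on the turntable, 14 mm diameter, 48 mm high, 90 mm from the axis. At joint 0 this peg stands at -120 degrees in the station's frame (from its x axis, counter-clockwise positive); the others follow every 60 degrees. It turns with the table. Near this peg all stands below its top.
- pocket (a point): Centre of the empty pocket that is at the loading place (in front of the magazine) at the start, at the height of a seated coupon's centre (z = 52 mm); 83 mm from the axis, at +90 degrees in the station's frame at joint 0. It turns with the table. The pocket is open to the rim, 33 mm wide.
- pocket_a (a point): Centre of the pocket that is under the head at the start (+30 degrees), holding brass coupon done_a; turns with the table.
- pocket_b (a point): Centre of the next pocket on (-30 degrees at the start), holding brass coupon done_b; turns with the table.
- focus (a point): Fixed point under the measuring head's lens, at the height of a seated coupon's centre: where a pocket at +30 degrees in the station's frame stands. The lens hangs from z = 130 mm up, on an arm at z = 188 to 222 mm that runs along the station's +x to a post 243 mm high, 93 mm from this point.
- stack (a point): Fixed point: centre of the magazine's floor (z = 50 mm), on which the stack stands.
- slide (a joint): Travel of the magazine's slide, m: 0 = fully back home against its stop, 0.0615 = fully in against its stop (the bottom coupon is then in the pocket). It moves along the station's -y when pushed in, needs 2 to 6 N, stays where it is left, and starts 0 to 10 mm in.
- slide_grip (a point): Grip point of the slide's upright orange handle: 16 x 16 mm post (sides along the station's x and y), z = 64 to 107 mm, this point on its centre line 17 mm below its top. It stands on a black carriage 38 x 40 mm, top at z = 63.5 mm, and moves with the slide; fully in, it is still 27 mm behind the tower. 25 mm and more is free on its x sides.
- coupon0_c (a point): Centre of the bottom steel coupon of the stack, 30 x 36 x 8 mm (36 along the feeding direction), 65 g.
- coupon1_c (a point): Centre of the steel coupon number 2 from below in the stack, same size.
- coupon2_c (a point): Centre of the steel coupon number 3 from below in the stack, same size.
- coupon3_c (a point): Centre of the steel coupon number 4 from below in the stack, same size.
- done_a_c (a point): Centre of the brass coupon in pocket_a, same size.
- done_b_c (a point): Centre of the brass coupon in pocket_b, same size.
- beaker: Bystander: a clear glass beaker, 70 mm across and 90 mm high. Origin at the centre of its underside.
- bottle: Bystander: a white sample bottle with a green cap, 56 mm across and 130 mm high. Origin at the centre of its underside.
- carton: Bystander: a cardboard carton, 90 x 140 x 50 mm. Origin at the centre of its underside.
- jar: Bystander: an amber glass jar with a black lid, 60 mm across and 70 mm high. Origin at the centre of its underside.
- screwdriver: Bystander: a screwdriver with a red handle lying on the bench. Origin at the centre of its underside.
- caliper: Bystander: a steel caliper, 200 mm long, lying on the bench. Origin at the centre of its underside.

How it is judged:
On the way, in this order (a step that is already met when the one before it is completed fails the run):
1. the bottom coupon of the stack is in the empty pocket at the loading place (horizontal distance between coupon0_c and pocket below 0.006 m and height (world z) of coupon0_c between 0.048 and 0.055 m and value of joint turntable between -0.1 and 0.1 rad), for 0.1 s.
2. the slide is back home, the stack has dropped by one, the coupon stays in its pocket and the turntable still in its first detent (all of step 1 and value of joint slide below 0.005 m and height (world z) of coupon1_c below 0.0565 m and horizontal distance between each of coupon1_c, coupon2_c, coupon3_c and stack below 0.006 m and height (world z) of coupon2_c below 0.0645 m and height (world z) of coupon3_c below 0.0725 m), for 0.1 s.
3. the turntable is in the next detent with the new coupon under the head (value of joint turntable between 1 and 1.095 rad and horizontal distance between coupon0_c and focus below 0.01 m), for 0.2 s.
At the end, for the whole second after the job is handed in: Turntable at rest in the next detent (joint 1.00 to 1.095); the new coupon flat in its pocket within 6 mm and within 10 mm of the point under the head; slide home within 5 mm; the other three coupons dropped one place in the tower; both brass coupons within 6 mm of their pockets' centres (all of step 3 and velocity of joint turntable between -0.05 and 0.05 rad/s and horizontal distance between coupon0_c and pocket below 0.006 m and height (world z) of coupon0_c between 0.048 and 0.055 m and value of joint slide below 0.005 m and height (world z) of coupon1_c below 0.0565 m and horizontal distance between each of coupon1_c, coupon2_c, coupon3_c and stack below 0.006 m and height (world z) of coupon2_c below 0.0645 m and height (world z) of coupon3_c below 0.0725 m and horizontal distance between done_a_c and pocket_a below 0.006 m and height (world z) of each of done_a_c, done_b_c below 0.055 m and horizontal distance between done_b_c and pocket_b below 0.006 m); the robot touches nothing.
It fails at once if the turntable is pushed more than about a third of a step past the next detent (value of joint turntable above 1.42 rad).
It fails at once if the turntable is turned the wrong way, out of its detent (value of joint turntable below -0.35 rad).
It fails at once if a bystander is moved by more than 30 mm (distance of any of beaker, bottle, carton, jar, screwdriver, caliper from where it was at the start of the episode above 0.03 m).
It also fails if it takes over 51 s, if anything falls off the work surface, if the arm or the gripper's body presses on something with over 40 N, if the wrist force passes 120 N, or if a joint passes its speed limit or range.

## Working session

There is one attempt and no reset: what is moved stays moved. The work goes in short steps, Python scripts to look and compute and a tool call to move; the robot and the scene stay as the last step left them, time stands still between calls to the robot, and variables do not carry over. Pictures are saved under pics/ and viewed, at most 10 in all, crops included, and the job is handed in when it is done.

Besides the shell and the picture viewer there is one more tool, called after "Call:" by a JSON object that holds its "op" and its "data", one argument or row to a line. send_rows: Moves the arm, as the interface text tells. Its arguments: {"type":"object","properties":{"increments":{"type":"array"},"newtons":{"type":"number"}},"required":["increments"]}

```bash
mkdir -p pics
cat > h.py <<'E'
import numpy as np, cv2, pickle
from rig import robot
def grab(n,tag):
    c=robot.camera(n); pickle.dump(c,open(f'pics/{tag}.pkl','wb'))
    cv2.imwrite(f'pics/{tag}.png',c['image'][:,:,::-1]); return c
def load(tag): return pickle.load(open(f'pics/{tag}.pkl','rb'))
def K(c): return np.array([[c['fx'],0,c['cx']],[0,c['fy'],c['cy']],[0,0,1.]])
def ray(c,u,v):
    p=cv2.undistortPoints(np.array([[[u,v]]],float),K(c),np.array(c['dist_coeffs']))[0,0]
    return np.array([p[0],p[1],1.])
def px_z(c,u,v,z):
    R=np.array(c['R']);d=R.T@ray(c,u,v);o=-R.T@np.array(c['t']);return o+d*(z-o[2])/d[2]
def px_d(c,u,v):
    R=np.array(c['R']);d=c['range_z'][int(v),int(u)];return R.T@(ray(c,u,v)*d-np.array(c['t']))
def proj(c,X):
    return cv2.projectPoints(np.array(X,float).reshape(-1,3),cv2.Rodrigues(np.array(c['R']))[0],np.array(c['t'],float),K(c),np.array(c['dist_coeffs']))[0][:,0]
E
python3 - <<'E'
from h import *
for n in['scene','side']:
    c=grab(n,n+'0');R=np.array(c['R']);print(n,-R.T@np.array(c['t']),R[2])
print(robot.get_obs())
a=[cv2.resize(cv2.imread(f'pics/{n}0.png'),(640,480)) for n in['scene','side']]
E
```

```text
scene [1.22664069 0.25369114 0.72398562] [-0.74388379 -0.26267978 -0.61452115]
side [-0.07769921  0.9715329   0.74018899] [ 0.43395763 -0.73610266 -0.51945514]
{'time': 0.1, 'q': array([-1.78516108e-01,  5.27908133e-01,  1.43302254e+00,  6.15314485e-05,
        1.18102796e+00, -1.78496537e-01]), 'joint_velocities': array([-6.98381433e-04, -1.58632032e-03, -1.24080282e-06,  1.41045222e-04,
        1.92927638e-03, -1.18264813e-03]), 'joint_torque': array([ 3.87930020e-02, -4.31756616e+01, -1.70861846e+01,  4.23317088e-02,
        1.86302662e-01, -4.94801294e-03]), 'position': array([6.24882759e-01, 6.00278890e-05, 1.90894516e-01]), 'tool_rot': array([ 7.07121958e-01,  7.07091580e-01, -8.09876315e-05, -1.66541211e-04]), 'ft_force': array([ 0.37837798, -0.3668773 , -0.54052746]), 'moment': array([ 0.03312997, -0.01268802,  0.01424999]), 'grip_force': 0.6271984102204442, 'grip_width': 0.08712841764936786}
```

View pics/scene0.png

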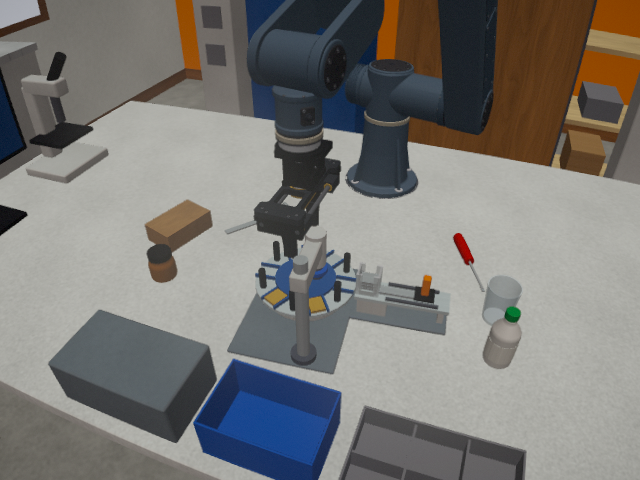

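View pics/side0.png

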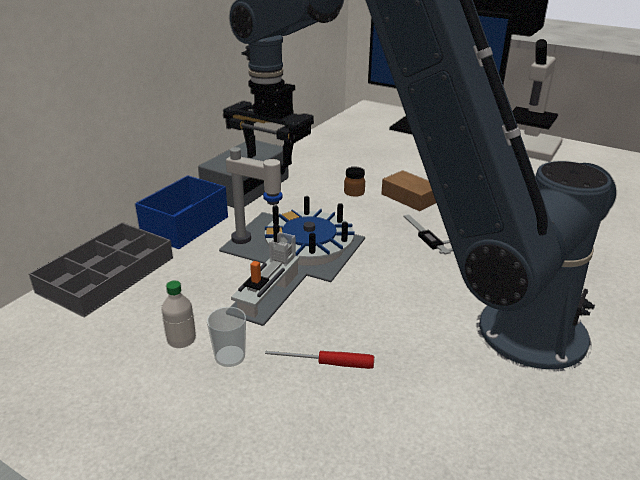

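The scene view shows the tower near (368,280), the orange handle near (427,285), and the beaker and bottle just behind the slide. In the side view the handle is at (256,272) and the hub at (309,227). I'll enlarge both.

Run:
```python
import cv2,numpy as np
a=cv2.imread('pics/scene0.png')[225:375,245:455]
b=cv2.imread('pics/side0.png')[185:325,225:365]
a=cv2.resize(a,None,fx=3.8,fy=3.8,interpolation=cv2.INTER_CUBIC); b=cv2.resize(b,None,fx=4,fy=4,interpolation=cv2.INTER_CUBIC)
cv2.imwrite('pics/ca.png',a);cv2.imwrite('pics/cb.png',b)
```

```text
(no output)
```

View pics/ca.png

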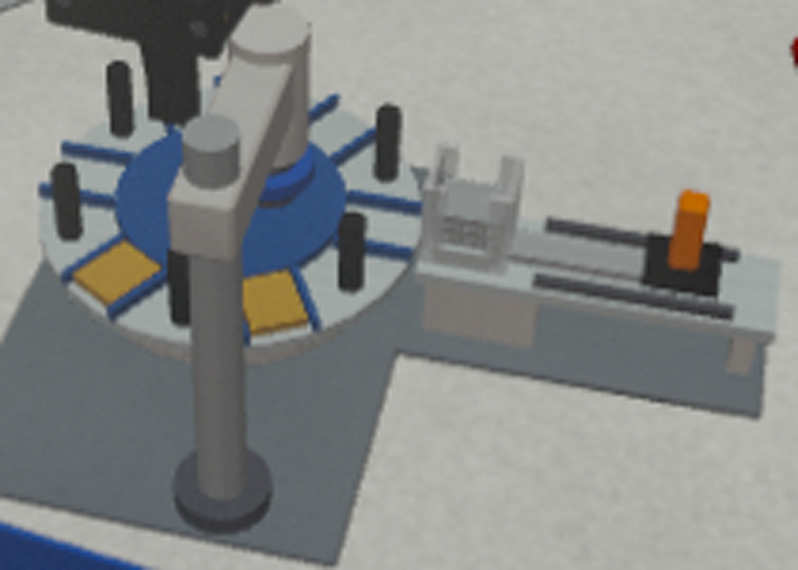

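View pics/cb.png

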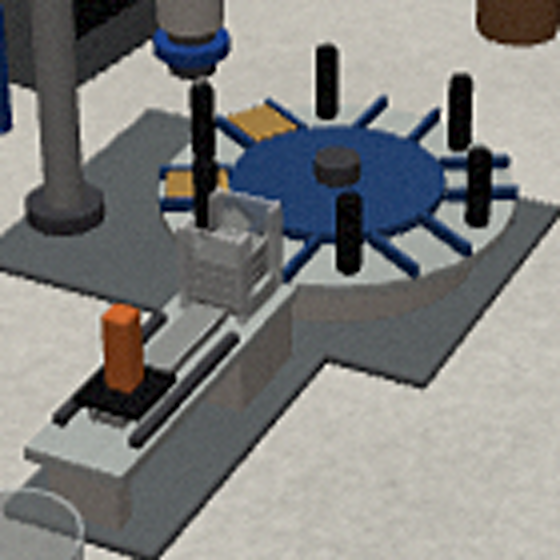

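```bash
cat > m.py <<'E'
from h import *
from scipy.optimize import least_squares
s=load('side0');c=load('scene0')
S=lambda u,v:(225+u/4,185+v/4); C=lambda u,v:(245+u/3.8,225+v/3.8)
hub=px_z(s,*S(337,155),.07);print('hub',hub)
hs=px_z(s,*S(122,312),.107);hc=px_z(c,*C(694,197),.107);print('handle',hs,hc)
P=[px_z(s,*S(*p),.096) for p in[(326,48),(460,77),(480,151),(348,197),(202,85)]]
Q=[px_z(c,*C(*p),.096) for p in[(119,65),(388,109),(352,217),(65,168)]]
for n,L in(('side',P),('scene',Q),('all',P+Q)):
    L=np.array(L)[:,:2]
    def f(x):
        r=[]
        for p in L:
            d=p-x[:2];a=np.arctan2(d[1],d[0])-x[2];k=np.round(a/(np.pi/3))*np.pi/3+x[2]
            r+=list(d-.09*np.array([np.cos(k),np.sin(k)]))
        return r
    o=least_squares(f,[hub[0],hub[1],0.1]);print(n,o.x,np.degrees(o.x[2]),np.abs(o.fun).max(), L.round(3).tolist())
h=(hs+hc)/2;d=h-hub;print('slide dir deg',np.degrees(np.arctan2(d[1],d[0])),np.hypot(*d[:2]))
# slab outline of plate at z .008
for p in[(338,563),(398,352),(760,415)]:print(px_z(c,*C(*p),.008))
for p in[(425,385),(325,360),(157,556)]:print(px_z(s,*S(*p),.008))
print('beaker',px_z(c,500,322,0),px_z(s,228,357,0),'bottle',px_z(c,498,360,0),px_z(s,180,340,0))
E
python3 m.py
```

```text
hub [ 0.54010087 -0.03262572  0.07      ]
handle [0.51386062 0.21345951 0.107     ] [0.51362111 0.21461429 0.107     ]
side [ 0.53935495 -0.0311132   0.10098302] 5.7859006343023065 0.0009614997364272865 [[0.592, -0.103], [0.503, -0.114], [0.45, -0.041], [0.487, 0.043], [0.629, -0.023]]
scene [ 0.53858515 -0.03001348  0.099554  ] 5.704024059277851 0.0008454302616634907 [[0.501, -0.112], [0.486, 0.042], [0.576, 0.051], [0.591, -0.102]]
all [ 0.53901281 -0.03062443  0.10098364] 5.785936642843917 0.0014503241876993797 [[0.592, -0.103], [0.503, -0.114], [0.45, -0.041], [0.487, 0.043], [0.629, -0.023], [0.501, -0.112], [0.486, 0.042], [0.576, 0.051], [0.591, -0.102]]
slide dir deg 96.09985723349033 0.2480671189278184
[0.71839777 0.09427189 0.008     ]
[0.57705703 0.08006391 0.008     ]
[0.55680063 0.2717083  0.008     ]
[0.42230071 0.0662033  0.008     ]
[0.48167423 0.07462906 0.008     ]
[0.46248047 0.26238653 0.008     ]
beaker [0.47847939 0.37682593 0.        ] [0.47015998 0.36781561 0.        ] bottle [0.58158779 0.38019287 0.        ] [0.5783627  0.37898982 0.        ]
```

Both cameras agree. The station is at (0.539, -0.031) with yaw 0.101 rad, and the handle is at (0.514, 0.214), which is y = 246 mm in the station frame. I'll lift clear of the post, move above the handle and descend.

Call:
{"op": "send_rows", "data": {
  "increments": [0, 0, 0, 0, 0, 4, 1, 0, 0, 0, 0, 0, 4, 1, 0, 0, 0.05, -1.85, 3.57, 0, 0.55, 0, 0, 0.051, -1.85, 3.57, 0, 0.55, 0, 0, 0, -1.85, 3.57, 0, 0.55, 0, 0, 0, -1.85, 3.57, 0, 0.55, 0, 0, 0, -1.85, 3.57, 0, 0.55, 0, 0, 0, -1.85, 3.57, 0, 0.55, 0, 0, 0, 0, 0, -4, 0.55, 0, 0, 0, 0, 0, -4, 0.55, 0, 0, 0, 0, 0, -4, 0.55, 0, 0, 0, 0, 0, 0, 0.55, 0, 0, 0, 0, 0, 0, 0.55],
  "newtons": 25
}}

```text
time: 1.18
position: [0.5118, 0.2139, 0.1493]
tool_rot: [0.67, 0.742, -0.003, -0.002]
ft_force: [-0.6, -0.2, -0.9]
grip_width: 0.0479
grip_force: 0.0
```

Call:
{"op": "send_rows", "data": {
  "increments": [0, 0, 0, 0.2, 0, -2, 0.55, 0, 0, 0, 0, 0, -2, 0.55, 0, 0, 0, 0, 0, -1.5, 0.55, 0, 0, 0, 0, 0, -1.5, 0.55, 0, 0, 0, 0, 0, 0, 0.55, 0, 0, 0, 0, 0, 0, 0.55]
}}

```text
time: 1.68
position: [0.5177, 0.2143, 0.0831]
tool_rot: [0.671, 0.742, 0.001, 0.001]
ft_force: [-0.2, -0.3, -1.2]
grip_width: 0.048
grip_force: 0.0
```

Run:
```python
from h import *
a=grab('scene','s1')['image'][210:330,350:510,::-1];b=grab('side','d1')['image'][200:320,190:350,::-1]
im=np.hstack([cv2.resize(i,(400,300),interpolation=cv2.INTER_CUBIC) for i in(a,b)])
cv2.imwrite('pics/c1.png',im)
```

```text
(no output)
```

View pics/c1.png

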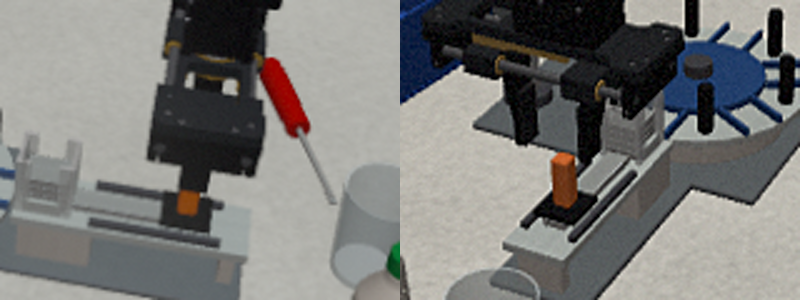

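Run:
```python
from h import *
o=robot.get_obs();p=o['position'];print(o['time'],p,o['q'])
yv=np.array([.9948,.1018,0])
for n,x0,y0,t in(('s1',350,210,0),('d1',190,200,400)):
    c=load(n)
    for k,X in(('tcp',p),('tip+',p+yv*.024-[0,0,.008]),('tip-',p-yv*.024-[0,0,.008]),('htop',[.514,.214,.107])):
        q=proj(c,X)[0];print(n,k,(q-[x0,y0])*2.5+[t,0])
print(o['tool_rot'])
for n,pts in(('s1',[(195,185),(205,130)]),('d1',[(523,143),(585,165),(563,165)])):
    c=load(n);x0,y0,t=(350,210,0) if n=='s1' else (190,200,400)
    for u,v in pts: print(n,u,v,px_d(c,(u-t)/2.5+x0,v/2.5+y0))
```

```text
1.7833 [0.51809818 0.21450937 0.08357561] [1.93255409e-01 5.89224411e-01 1.69544659e+00 5.09429751e-05
 8.52349271e-01 9.25040319e-02]
s1 tcp [188.74858984 192.86373092]
s1 tip+ [184.87379174 221.08244622]
s1 tip- [189.70446739 180.22131019]
s1 htop [193.21229612 167.23507967]
d1 tcp [560.06965893 180.88843104]
d1 tip+ [534.99115753 181.70312873]
d1 tip- [586.4937965 196.5590515]
d1 htop [563.20426925 157.76849235]
[0.67061448 0.74180253 0.00184181 0.00135453]
s1 195 185 [0.55076416 0.21976001 0.12219389]
s1 205 130 [0.61172016 0.22250168 0.22511756]
d1 523 143 [0.54379457 0.22625549 0.11754909]
d1 585 165 [0.53792518 0.15404181 0.05750951]
d1 563 165 [0.50948904 0.22055531 0.10541566]
```

Run:
```python
from h import *
c=grab('scene','s2');d=grab('side','d2')
print(np.abs(d['image'].astype(int)-load('d1')['image']).max(), np.abs(c['image'].astype(int)-load('s1')['image']).max())
a=c['image'][210:330,350:510,::-1];b=d['image'][200:320,190:350,::-1]
cv2.imwrite('pics/c2.png',np.hstack([cv2.resize(i,(400,300),interpolation=cv2.INTER_CUBIC) for i in(a,b)]))
o=robot.get_obs();print(o['time'],o['position'],o['q'],o['joint_velocities'])
```

```text
89 62
1.8833 [0.51750286 0.21447312 0.08315588] [1.93406448e-01 5.89588984e-01 1.69643596e+00 3.44971139e-05
 8.51851759e-01 9.24873895e-02] [ 0.00166241  0.00750604  0.00925544 -0.00219072 -0.00553156  0.00077516]
```

View pics/c2.png

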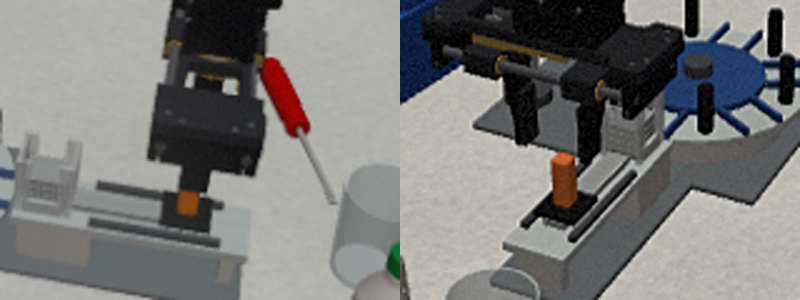

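Run:
```python
from h import *
# lowest points of gripper, from depth clouds: points in vertical column near tcp
def cloud(c):
    z=c['range_z'];v,u=np.nonzero(z>0)
    p=cv2.undistortPoints(np.stack([u,v],1).astype(float)[:,None],K(c),np.array(c['dist_coeffs']))[:,0]
    d=z[v,u];P=np.c_[p*d[:,None],d]-np.array(c['t']);return P@np.array(c['R']),c['image'][v,u]
for n,T,y in(('scene0',[.625,0],[1,0]),('side0',[.625,0],[1,0]),('s2',[.5165,.2143],[.9948,.1018]),('d2',[.5165,.2143],[.9948,.1018])):
    P,I=cloud(load(n));d=P[:,:2]-T;a=d@np.array(y);b=d@np.array([-y[1],y[0]])
    m=(np.abs(a)<.075)&(np.abs(b)<.03)&(P[:,2]>.08)&(I.max(1)<75)
    for s in(1,-1):
        k=m&(a*s>.006); Q=np.c_[a,b,P[:,2]][k]
        if len(Q): print(n,s,len(Q),'zmin pct',np.percentile(Q[:,2],[0,2,5]).round(4),'low pts',Q[np.argsort(Q[:,2])[:40]].mean(0).round(4))
```

```text
scene0 1 4783 zmin pct [0.0801 0.2344 0.2594] low pts [ 0.0096 -0.0211  0.0883]
scene0 -1 764 zmin pct [0.1342 0.2276 0.2363] low pts [-0.038   0.0103  0.2152]
side0 1 853 zmin pct [0.0802 0.1006 0.1274] low pts [0.0558 0.019  0.1045]
side0 -1 2189 zmin pct [0.1309 0.1557 0.234 ] low pts [-0.0286  0.0239  0.14  ]
s2 1 3842 zmin pct [0.1167 0.1341 0.2094] low pts [ 0.035  -0.0002  0.1216]
s2 -1 263 zmin pct [0.1645 0.1655 0.1676] low pts [-2.720e-02  1.000e-04  1.689e-01]
d2 1 973 zmin pct [0.1154 0.1209 0.1285] low pts [0.0288 0.004  0.1213]
d2 -1 2595 zmin pct [0.0869 0.1289 0.1493] low pts [-0.0268  0.003   0.1193]
```

Both cameras put the fingertips about 40 mm higher than the state implies, at z ≈ 0.117. The lateral position agrees. I'll go down in parts and check again.

Call:
{"op": "send_rows", "data": {
  "increments": [0, 0, 0, -0.2, 0, -1, 0.55, 0, 0, 0, 0, 0, -1, 0.55, 0, 0, 0, 0, 0, 0, 0.55, 0, 0, 0, 0, 0, 0, 0.55]
}}

```text
time: 2.22
position: [0.513, 0.214, 0.0602]
tool_rot: [0.671, 0.742, -0.001, -0.001]
ft_force: [0.2, 0.5, -1.3]
grip_width: 0.0475
grip_force: 0.0
```

```bash
cat > tips.py <<'E'
from h import *
import sys
def cloud(c):
    z=c['range_z'];v,u=np.nonzero(z>0)
    p=cv2.undistortPoints(np.stack([u,v],1).astype(float)[:,None],K(c),np.array(c['dist_coeffs']))[:,0]
    d=z[v,u];P=np.c_[p*d[:,None],d]-np.array(c['t']);return P@np.array(c['R']),c['image'][v,u]
def tips(tag,zlo=.075):
    o=robot.get_obs();print(o['time'],o['position'].round(4),o['ft_force'].round(1))
    r=o['tool_rot'];T=o['position'][:2]
    for n in('scene','side'):
        c=grab(n,tag+n);P,I=cloud(c);P0=P
        d=P[:,:2]-T;a=d@np.array([.9948,.1018]);b=d@np.array([-.1018,.9948])
        for s in(1,-1):
            k=(np.abs(a)<.075)&(np.abs(b)<.025)&(P[:,2]>zlo)&(I.max(1)<75)&(a*s>.012);Q=np.c_[a,b,P[:,2]][k]
            if len(Q): print(n,s,len(Q),np.percentile(Q[:,2],[0,2]).round(4),Q[np.argsort(Q[:,2])[:30]].mean(0).round(4))
    a=load(tag+'scene')['image'][210:330,350:510,::-1];b=load(tag+'side')['image'][200:320,190:350,::-1]
    cv2.imwrite(f'pics/{tag}.png',np.hstack([cv2.resize(i,(400,300),interpolation=cv2.INTER_CUBIC) for i in(a,b)]))
if __name__=='__main__': tips(sys.argv[1])
E
python3 tips.py e1
```

```text
2.2167 [0.513  0.214  0.0602] [ 0.2  0.5 -1.3]
scene 1 3123 [0.0915 0.1072] [ 0.033  -0.0012  0.096 ]
scene -1 304 [0.1382 0.1412] [-0.0272 -0.0005  0.143 ]
side 1 682 [0.091  0.0975] [0.0275 0.0033 0.0977]
side -1 2047 [0.0931 0.1033] [-0.0288  0.0031  0.097 ]
```

With the reported TCP at 0.060 the tips really are at about 0.093 and there is no contact. The reading is about 40 mm low in z. Down another 2 cm.

Call:
{"op": "send_rows", "data": {
  "increments": [0, 0, 0, 0, 0, -0.7, 0.55, 0, 0, 0, 0, 0, -0.7, 0.55, 0, 0, 0, 0, 0, -0.5, 0.55, 0, 0, 0, 0, 0, 0, 0.55, 0, 0, 0, 0, 0, 0, 0.55]
}}

```text
time: 2.73
position: [0.5135, 0.2141, 0.0416]
tool_rot: [0.671, 0.742, -0.001, -0.0]
ft_force: [-0.2, 0.0, -1.3]
grip_width: 0.0476
grip_force: 0.0
```

```bash
python3 tips.py e2
```

```text
2.7333 [0.5135 0.2141 0.0416] [-0.2  0.  -1.3]
scene 1 2972 [0.0752 0.0894] [ 0.0329 -0.0009  0.0784]
scene -1 498 [0.1196 0.1224] [-0.0271 -0.0003  0.1232]
side 1 671 [0.0752 0.0785] [0.0281 0.0038 0.0789]
side -1 2010 [0.0757 0.0875] [-0.0294  0.0026  0.0799]
```

View pics/e2.png

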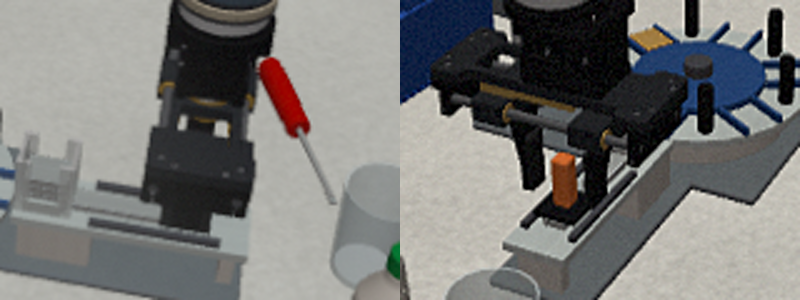

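The handle, at side-crop (564,180), stands between the finger tips at (530,185) and (597,190). Close on it.

Call:
{"op": "send_rows", "data": {
  "increments": [0, 0, 0, 0, 0, 0, 0, 0, 0, 0, 0, 0, 0, 0, 0, 0, 0, 0, 0, 0, 0, 0, 0, 0, 0, 0, 0, 0, 0, 0, 0, 0, 0, 0, 0, 0, 0, 0, 0, 0, 0, 0],
  "newtons": 25
}}

```text
time: 3.33
position: [0.5139, 0.2142, 0.0423]
tool_rot: [0.671, 0.742, -0.0, -0.0]
ft_force: [-6.5, -0.8, 1.7]
grip_width: 0.016
grip_force: 13.6
```

Call:
{"op": "send_rows", "data": {
  "increments": [0, 0, 0, 0.1, -1, 0, 0, 0, 0, 0, 0.1, -1, 0, 0, 0, 0, 0, 0.1, -1, 0, 0, 0, 0, 0, 0.1, -1, 0, 0, 0, 0, 0, 0.1, -1, 0, 0, 0, 0, 0, 0, 0, 0, 0, 0, 0, 0, 0, 0, 0, 0]
}}

```text
time: 3.92
position: [0.519, 0.1627, 0.0423]
tool_rot: [0.671, 0.742, -0.001, 0.0]
ft_force: [-1.2, -0.9, -0.3]
grip_width: 0.0161
grip_force: 25.0
```

Call:
{"op": "send_rows", "data": {
  "increments": [0, 0, 0, 0.02, -0.2, 0, 0, 0, 0, 0, 0.02, -0.2, 0, 0, 0, 0, 0, 0, 0, 0, 0]
}}

```text
time: 4.17
position: [0.5192, 0.1604, 0.0423]
tool_rot: [0.67, 0.742, 0.0, -0.0]
ft_force: [-1.5, 2.2, -0.0]
grip_width: 0.016
grip_force: 25.0
```

Call:
{"op": "send_rows", "data": {
  "increments": [0, 0, 0, 0.02, -0.2, 0, 0, 0, 0, 0, 0.02, -0.2, 0, 0, 0, 0, 0, 0, 0, 0, 0]
}}

```text
time: 4.42
position: [0.5194, 0.1596, 0.0423]
tool_rot: [0.671, 0.741, 0.002, -0.002]
ft_force: [-1.4, 13.7, 0.6]
grip_width: 0.0157
grip_force: 25.0
```

Call:
{"op": "send_rows", "data": {
  "increments": [0, 0, 0, 0.02, -0.2, 0, 0, 0, 0, 0, 0, 0, 0, 0]
}}

```text
time: 4.58
position: [0.5194, 0.1596, 0.0423]
tool_rot: [0.672, 0.741, 0.003, -0.003]
ft_force: [-2.4, 20.5, 0.2]
grip_width: 0.0157
grip_force: 25.0
```

The slide is against its inner stop: 20 N and no further motion. Now pull it home.

Call:
{"op": "send_rows", "data": {
  "increments": [0, 0, 0, 0, 0, 0, 0, 0, 0, 0, -0.1, 1, 0, 0, 0, 0, 0, -0.1, 1, 0, 0, 0, 0, 0, -0.1, 1, 0, 0, 0, 0, 0, -0.1, 1, 0, 0, 0, 0, 0, -0.1, 1, 0, 0, 0, 0, 0, -0.1, 1, 0, 0, 0, 0, 0, -0.03, 0.3, 0, 0, 0, 0, 0, -0.03, 0.3, 0, 0, 0, 0, 0, 0, 0, 0, 0]
}}

```text
time: 5.42
position: [0.5132, 0.2207, 0.0423]
tool_rot: [0.67, 0.742, -0.0, 0.0]
ft_force: [-2.2, -2.1, 2.4]
grip_width: 0.0156
grip_force: 25.0
```

Call:
{"op": "send_rows", "data": {
  "increments": [0, 0, 0, -0.02, 0.2, 0, 0, 0, 0, 0, -0.02, 0.2, 0, 0, 0, 0, 0, 0, 0, 0, 0]
}}

```text
time: 5.67
position: [0.5131, 0.2208, 0.0423]
tool_rot: [0.67, 0.743, -0.002, 0.002]
ft_force: [-1.0, -12.7, 3.6]
grip_width: 0.0161
grip_force: 25.0
```

Home against the stop after 61 mm of travel. Release, lift and look.

Call:
{"op": "send_rows", "data": {
  "increments": [0, 0, 0, 0.03, -0.3, 0, 0, 0, 0, 0, 0, 0, 0, 0.55, 0, 0, 0, 0, 0, 0, 0.55, 0, 0, 0, 0, 0, 0, 0.55, 0, 0, 0, 0, 0, 0, 0.55, 0, 0, 0, 0, 0, 2, 0.55, 0, 0, 0, 0, 0, 4, 0.55, 0, 0, 0, 0, 0, 4, 0.55, 0, 0, 0, 0, 0, 4, 0.55, 0, 0, 0, 0, 0, 4, 0.55, 0, 0, 0, 0, 0, 0, 0.55]
}}

```text
time: 6.58
position: [0.5189, 0.2231, 0.2308]
tool_rot: [0.67, 0.742, 0.007, 0.005]
ft_force: [0.7, 0.5, -0.1]
grip_width: 0.0477
grip_force: 0.0
```

Run:
```python
from h import *
a=grab('scene','s3')['image'][225:345,245:455,::-1];b=grab('side','d3')['image'][185:325,225:365,::-1]
cv2.imwrite('pics/c3.png',np.hstack([cv2.resize(a,(420,240),interpolation=cv2.INTER_CUBIC).__class__.__call__ if 0 else cv2.copyMakeBorder(cv2.resize(a,(420,240),interpolation=cv2.INTER_CUBIC),0,140,0,0,0),cv2.resize(b,(380,380),interpolation=cv2.INTER_CUBIC)]))
o=robot.get_obs();print(o['time'],o['position'],o['q'],o['ft_force'])
```

```text
6.6833 [0.51442996 0.22189771 0.22417949] [2.07663875e-01 3.99807801e-01 1.56236500e+00 2.18697432e-04
 1.17438218e+00 1.06047813e-01] [-0.17762224  0.30748434 -3.03648313]
```

View pics/c3.png

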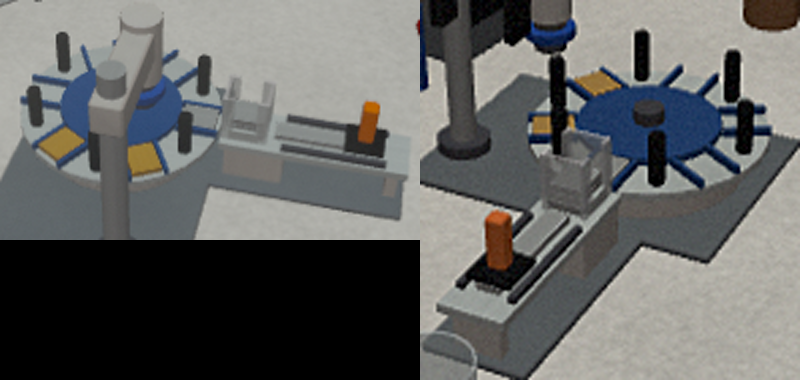

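The steel coupon now sits in the loading pocket at crop (203,117), the stack has dropped and the slide is home. I'll close the fingers, turn the tool by +0.7 rad and go behind the -120° peg at (0.502, -0.113).

Call:
{"op": "send_rows", "data": {
  "increments": [0, 0, 0.1, 0.1, -4, 0, 0, 0, 0, 0.1, 0.1, -4, 0, 0, 0, 0, 0.1, 0.1, -4, 0, 0, 0, 0, 0.1, 0.1, -4, 0, 0, 0, 0, 0.1, 0.1, -4, 0, 0, 0, 0, 0.1, 0.1, -4, 0, 0, 0, 0, 0.1, 0.1, -4, 0, 0, 0, 0, 0, 0.1, -4, 0, 0, 0, 0, 0, 0.2, -3.7, 0, 0, 0, 0, 0, 0, 0, 0, 0, 0, 0, 0, 0, 0, 0, 0]
}}

```text
time: 7.6
position: [0.522, -0.137, 0.2198]
tool_rot: [0.377, 0.926, 0.0, -0.002]
ft_force: [-0.5, -0.1, -2.7]
grip_width: 0.0009
grip_force: 0.0
```

Call:
{"op": "send_rows", "data": {
  "increments": [0, 0, 0, 0.3, 0.2, -4, 0, 0, 0, 0, 0, 0, -4, 0, 0, 0, 0, 0, 0, -4, 0, 0, 0, 0, 0, 0, -3, 0, 0, 0, 0, 0, 0, -1.5, 0, 0, 0, 0, 0, 0, 0, 0, 0, 0, 0, 0, 0, 0, 0]
}}

```text
time: 8.18
position: [0.5248, -0.1316, 0.0557]
tool_rot: [0.375, 0.927, 0.0, -0.002]
ft_force: [-0.2, 0.0, -0.4]
grip_width: 0.0008
grip_force: 0.0
```

Run:
```python
from h import *
from tips import cloud
o=robot.get_obs();p=o['position'];print(p,o['ft_force'])
ims=[]
for n,w in(('scene',(200,330,230,390)),('side',(160,290,240,400))):
    c=grab(n,n+'4');P,I=cloud(c);d=P[:,:2]-p[:2]
    k=(np.hypot(*d.T)<.022)&(P[:,2]>.06)&(P[:,2]<.2)&(I.max(1)<75)
    Q=np.c_[d,P[:,2]][k];print(n,k.sum(),Q[np.argsort(Q[:,2])[:30]].mean(0) if k.sum() else '')
    a=c['image'][w[0]:w[1],w[2]:w[3],::-1];ims.append(cv2.resize(a,(400,325),interpolation=cv2.INTER_CUBIC))
cv2.imwrite('pics/c4.png',np.hstack(ims))
```

```text
[ 0.52476661 -0.13158123  0.05574495] [-0.24206758  0.00953228 -0.4409502 ]
scene 46 [0.00873878 0.01160853 0.15097419]
side 281 [-0.00101438  0.00497215  0.09432349]
```

View pics/c4.png

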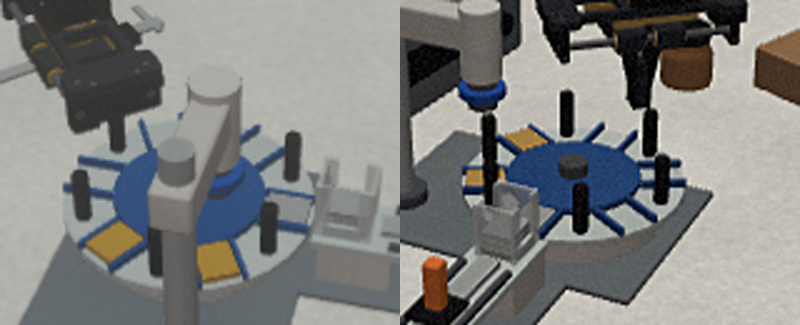

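Tips at about z 0.09, just behind the peg (side crop (640,107) against (651,110)). Lower, then start pushing.

Call:
{"op": "send_rows", "data": {
  "increments": [0, 0, 0, 0, 0, -1, 0, 0, 0, 0, 0, 0, -0.9, 0, 0, 0, 0, 0, 0, 0, 0, 0, 0, 0, -0.5, 0.35, 0, 0, 0, 0, 0, -0.5, 0.35, 0, 0, 0, 0, 0, -0.5, 0.35, 0, 0, 0, 0, 0, 0, 0, 0, 0]
}}

```text
time: 8.87
position: [0.5096, -0.1223, 0.0384]
tool_rot: [0.375, 0.927, 0.0, -0.001]
ft_force: [-1.1, -0.1, -1.8]
grip_width: 0.0004
grip_force: 0.0
```

Call:
{"op": "send_rows", "data": {
  "increments": [0, 0, 0, -0.35, 0.22, 0, 0, 0, 0, 0, -0.35, 0.22, 0, 0, 0, 0, 0, -0.35, 0.22, 0, 0, 0, 0, 0, -0.35, 0.22, 0, 0, 0, 0, 0, 0, 0, 0, 0]
}}

```text
time: 9.28
position: [0.4973, -0.1152, 0.0387]
tool_rot: [0.375, 0.927, -0.0, 0.001]
ft_force: [-0.1, -4.8, -0.1]
grip_width: 0.0006
grip_force: 2.0
```

```bash
cat > tt.py <<'E'
from h import *
from tips import cloud
from scipy.optimize import minimize_scalar
o=robot.get_obs();print(o['time'],o['position'].round(4),o['ft_force'].round(1))
C=np.array([.539,-.0306])
for n in('scene','side'):
    c=grab(n,'tt'+n);P,I=cloud(c);d=P[:,:2]-C
    r=np.hypot(*d.T);k=(r>.08)&(r<.1)&(P[:,2]>.07)&(P[:,2]<.098)&(I.max(1)<75)&(np.hypot(*(P[:,:2]-o['position'][:2]).T)>.03)
    a=np.degrees(np.arctan2(d[k,1],d[k,0]))-5.8
    h=np.histogram(a%360,bins=np.arange(0,361,5));print(n,[(int(h[1][i]),int(h[0][i])) for i in np.nonzero(h[0]>4)[0]])
    for nm,m in(('brass',(I[:,0]>I[:,2]*1.6)&(I[:,0]>90)),):
        m=m&(r<.11)&(P[:,2]>.04)&(P[:,2]<.07)
        aa=(np.degrees(np.arctan2(d[m,1],d[m,0]))-5.8)
        print(nm,m.sum(),[(round(float(np.median(aa[s])),1),round(float(np.median(r[m][s])),3),int(s.sum())) for s in(aa>np.median(aa),aa<=np.median(aa))])
E
python3 tt.py
```

```text
9.2833 [ 0.4973 -0.1152  0.0387] [-0.1 -4.8 -0.1]
scene [(40, 29), (45, 54), (50, 7), (100, 45), (105, 27), (285, 18), (290, 64), (345, 51), (350, 40)]
brass 276 [(21.7, 0.086, 138), (-44.5, 0.085, 138)]
side [(45, 32), (50, 37), (100, 7), (105, 40), (110, 22), (160, 16), (165, 49), (170, 5), (280, 6), (285, 35), (290, 19), (345, 22), (350, 36)]
brass 139 [(15.2, 0.076, 69), (-41.8, 0.085, 70)]
```

The table has turned about 12.5° clockwise, as planned. Continue past half-way.

Call:
{"op": "send_rows", "data": {
  "increments": [0, 0, 0, -0.35, 0.28, 0, 0, 0, 0, 0, -0.35, 0.3, 0, 0, 0, 0, 0, -0.35, 0.35, 0, 0, 0, 0, 0, -0.3, 0.35, 0, 0, 0, 0, 0, -0.28, 0.36, 0, 0, 0, 0, 0, -0.26, 0.37, 0, 0, 0, 0, 0, -0.24, 0.38, 0, 0, 0, 0, 0, 0, 0, 0, 0]
}}

```text
time: 10.05
position: [0.4738, -0.0885, 0.0379]
tool_rot: [0.375, 0.927, 0.0, -0.002]
ft_force: [-0.5, -0.2, -1.0]
grip_width: 0.0005
grip_force: 0.0
```

```bash
python3 tt.py
```

```text
10.05 [ 0.4738 -0.0885  0.0379] [-0.5 -0.2 -1. ]
scene [(15, 7), (20, 30), (70, 18), (75, 54), (80, 7), (130, 8), (135, 48), (140, 10), (255, 8), (260, 59), (315, 16), (320, 69)]
brass 320 [(-8.5, 0.087, 160), (-67.2, 0.087, 160)]
side [(10, 26), (15, 34), (70, 14), (75, 9), (125, 22), (130, 47), (185, 36), (190, 32), (245, 19), (250, 29), (255, 6), (310, 29), (315, 24)]
brass 167 [(-16.2, 0.083, 83), (-76.3, 0.083, 84)]
```

The detent has taken the table and it is leaving the finger. Lift straight out.

Call:
{"op": "send_rows", "data": {
  "increments": [0, 0, 0, 0, 0, 1, 0, 0, 0, 0, 0, 0, 3, 0, 0, 0, 0, 0, 0, 4, 0, 0, 0, 0, 0, 0, 4, 0, 0, 0, 0, 0, 0, 4, 0, 0, 0, 0, -1, -3, 2, 0, 0, 0, 0, -1, -3, 0, 0, 0, 0, 0, 0, 0, 0, 0, 0, 0, 0, 0, 0, 0, 0, 0, 0, 0, 0, 0, 0, 0, 0, 0, 0, 0, 0, 0, 0, 0, 0, 0, 0, 0, 0, 0]
}}

```text
time: 11.15
position: [0.4557, -0.1494, 0.2177]
tool_rot: [0.375, 0.927, 0.0, -0.001]
ft_force: [-0.5, -0.1, -0.6]
grip_width: 0.0006
grip_force: 0.0
```

```bash
python3 tt.py
python3 - <<'E'
from h import *
a=load('ttscene')['image'][225:345,245:455,::-1];b=load('ttside')['image'][185:325,225:365,::-1]
cv2.imwrite('pics/fin.png',np.hstack([cv2.copyMakeBorder(cv2.resize(a,(420,240),interpolation=cv2.INTER_CUBIC),0,140,0,0,0),cv2.resize(b,(380,380),interpolation=cv2.INTER_CUBIC)]))
E
```

```text
11.15 [ 0.4557 -0.1494  0.2177] [-0.5 -0.1 -0.6]
scene [(0, 33), (55, 76), (60, 11), (115, 58), (120, 8), (235, 10), (240, 51), (295, 8), (300, 72), (355, 32)]
brass 319 [(-27.6, 0.086, 159), (-87.0, 0.08, 160)]
side [(0, 44), (5, 6), (55, 20), (60, 44), (115, 49), (120, 34), (175, 53), (180, 10), (235, 37), (240, 27), (295, 22), (300, 30), (355, 8)]
brass 170 [(-29.7, 0.082, 85), (-89.7, 0.082, 85)]
```

View pics/fin.png

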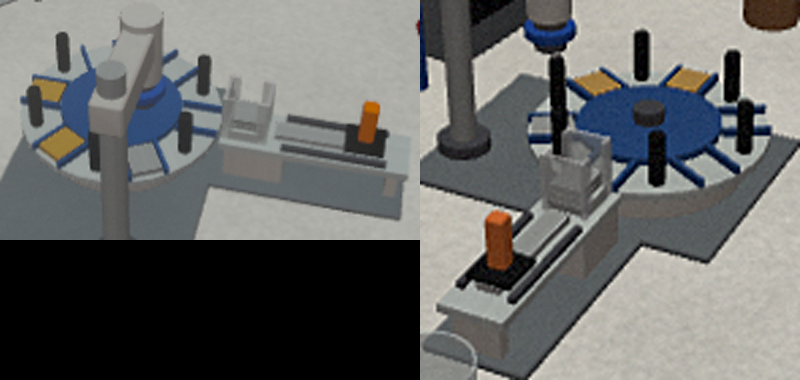

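The table is clicked in at the next detent. The brass coupons are at -30° and -90°, and the steel coupon is under the head at crop (148,160). The slide is home and the arm is clear, so I'll hand in.

```bash
python3 -c "
from rig import robot
print(robot.get_obs()['time']); print(robot.hand_in())"
```

```text
11.25
the job is handed in; nothing more can be done
None
```

I handed the job in at 11.25 s with the new coupon under the head, the turntable in its next detent, the slide home and both brass coupons in their pockets, all as seen in the last camera check; the hand-in returned no verdict.

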